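Set up a trolley wheel in the axle stand

ROBOT

A 6-joint arm with a two-finger parallel gripper is mounted at the origin on a cart in front of the work surface, level with it; the furniture and walls round the work are solid. World frame = base frame: x ahead of the robot, y to its left, z up, the work surface at z = 0. Lengths are in m, angles in rad, forces in N, time in s.
With the tool pointing down it reaches from about 0.275 to 0.825 m from the base axis. Payload 4.9 kg.
Tool frame: the origin (TCP) lies midway between the tips of the shut fingers; the grasp point (between the pads) lies 19 mm behind it (bot.grip_depth is the distance from the TCP to the grasp point, in m); z points along the fingers, y is the line along which they close (so a half turn about z gives the same grasp; the last joint's range is limited). The gripper opens to 85 mm and grips with 20 to 120 N. Pads are 22 mm wide; open, the fingers measure 114 mm over their backs; the gripper's body (76 mm by 85 mm) begins 54 mm behind the grasp point. The pads swing forward as they close: fully open they stand 13 mm farther back than shut.
Start: joints at [-1.29, 0.326, -0.193, 1.052, 0, 1.437], TCP at [0.222, -0.503, 0.231] pointing down, gripper open.
Joint ranges: [-2.65, 2.65], [-0.97, 1.79], [-1.3, 1.35], [-1.93, 2.1], [-1.47, 1.37], [-3.14, 3.14]. Speed limits (rad/s): [2.57, 2.57, 3.14, 3.14, 3.14, 3.14].

INTERFACE

Orientations are given as a unit quaternion [w, x, y, z].
In Python, from cell import bot gives the robot as it stands. Calls block until the motion is done:
- bot.move_pose(position, orientation): joint-space move of the TCP to a pose.
- bot.move_linear(position, speed=0.15, rotation=None, until_force=None): straight line of the TCP; rotation=None keeps the orientation; speed is the mean speed in m/s. With until_force (N) it stops when the force on the tool has changed by that much, and returns True; else False.
- bot.goto_joints(angles): joint-space move.
- bot.set_gripper(opening, grasp_force=None): opening from 0.0 (shut) to 1.0 (fully open); grasp_force is the grip in N (None keeps the last); returns when the fingers have stopped.
- bot.wait(seconds).
- bot.solve_ik(position, orientation): joint angles nearest the present ones, or None.
- bot.camera(name): name is "side" or "top"; returns the picture (480x640x3 uint8, red, green, blue); there is no depth.
- bot.calibration(name): a dict with "mtx" (3x3 intrinsics, pixels), "k1" (the pictures are not rectified: a ray, as slopes to the right and down, at radius r is drawn at 1 + k1 r^2 times it, then the intrinsics apply), "extrinsics" (4x4, takes a point from world to camera coordinates). Camera axes: x right, y down, z forward; pixel columns grow to the right and rows downward; lengths in m; the calibration is good to about 2 mm. A picture is of the moment at which its call begins. calibration takes no time and is no camera call.
A pose or a line that the arm cannot do raises bot.PlanningError and nothing moves.
- bot.close_job(): hands the job in; it is judged then, once.
Trained networks look in the newest picture that a camera, given by its name, has taken for a name from the list of things; names that differ only in an ending like _2 or _b are one class to them, and where a whole thing is asked for, a point or a joint stands for the part that bears it (a point fixed in the world has none). Each returns a list of dicts, best first, with "confidence" (0 to 1); they miss things now and then, are a little off and sometimes report something else, mostly with a low value. They report only what shows in the picture. A call takes as long as a camera call.
- bot.search_frame(camera, thing): "bbox" ([left, top, width, height] in pixels, round what is visible of it).
Readings, each from a call of its own:
- bot.read_clock(): time.
- bot.read_joint_positions(): joint angles.
- bot.read_joint_vel(): joint speeds.
- bot.read_joint_efforts(): joint torques, N m.
- bot.read_position(): TCP position.
- bot.read_tool_rot(): TCP orientation.
- bot.read_ft_force(): force on the tool from outside, world axes, zero at the start.
- bot.read_moment(): the same for the moment, N m.
- bot.read_gripper_width(): opening from 0.0 (shut) to 1.0 (fully open).
- bot.read_finger_force(): force on a finger pad.
Only numpy, scipy, OpenCV 4.12 (cv2) and the standard library are available. Lean on these libraries where they do the work, as an engineer would, in place of code of your own. Each camera call takes 0.05 s, during which the arm holds its last target. There are 200 camera calls.

TASK

Pick up the axle by its handle, feel its rod through the off-centre bore of the wheel that stands in the wooden chock, and lift the wheel out on the rod. Then lay the axle level in the two open slots of the grey stand, wheel hanging between the uprights, and let go only once it rests there. Never touch the wheel with the fingers, never press the axle against the wheel or the stand with more than 25 N, and leave the nail tin, tape measure and sanding block where they are.

Things in the scene. Friction and masses are not known exactly. Their poses are not given: they have to be found in the camera images.
- axle: Axle, 0.15 kg: black flat-sided handle 22 (x) x 70 (y) x 36 (z) mm; from its +y end a steel rod, 14 mm in diameter, 140 mm long, 1.5 mm chamfer at the end, runs along +y on the handle's centre line. Origin: centre of the handle; rod from y = 35 to y = 175 mm. It lies on its handle, rod level, origin 18 mm above the table.
- axle_tip (a point): Centre of the free end of the axle's rod.
- axle_mid (a point): Point on the rod's centre line 64 mm from the handle's end face; it belongs over the middle of the stand.
- wheel: Small wheel, 0.3 to 0.5 kg, black tyre 80 mm across, 36 mm wide, standing in the chock; axle line is its y axis, origin at the tyre's centre. An eccentric steel bushing with 48 mm end washers, 50 mm long over all, has a 17 mm through bore along y, whose centre lies 6 mm from the wheel's centre line in an unmeasured direction (up, down, to a side, any angle), fixed in the wheel.
- chock: Fixed wooden chock, origin under its middle on the table. Board 96 (x) x 84 (y) x 8 mm; wheel centre 48 mm above the table. Rails 28 mm high at x = +-35 to 48 mm. Backstop: two posts 70 mm high behind the wheel, y = 27 to 39 mm, with a 30 mm gap open at the top for the rod. The -y side is open: the rod goes in there along +y.
- stand: Fixed grey steel stand, origin under its middle on the table; the axle lies along its y axis, either way round. Two uprights 60 mm wide (x), 12 mm thick, 98 mm high, centred at y = +-46 mm (80 mm apart inside), each with an open-topped slot 17 mm wide, flaring to about 38 mm above 81 mm; slot floor 65 mm above the table.
- stand_seat (a point): Midway between the stand's two slots, 72 mm above the table: the rod's centre line passes through here when the axle lies home in both slots.
- nail_tin: Open tin of nails, 80 mm across, 70 mm high, bystander; origin under its centre.
- tape_measure: Tape measure 38 x 77 x 63 mm, bystander; origin under its centre.
- sanding_block: Grey sanding block 63 x 105 x 36 mm, bystander; origin under its centre.

How it is judged:
By the outcome, as a careful person would: the job done as asked, in the order asked, and still so for the second after the job is handed in, with the robot touching nothing.
It also fails if it takes over 72 s, if anything falls off the work surface, if the arm or the gripper's body presses on something with over 40 N, if the wrist force passes 120 N, or if a joint passes its speed limit or range.

## Working session

There is one attempt and no reset: what is moved stays moved. The work goes in short steps, each a Python script; the robot and the scene stay as the last script left them, time stands still between calls to the robot, and variables do not carry over. Pictures are saved under pics/ and viewed, at most 10 in all, crops included, and the job is handed in when it is done.

```bash
mkdir -p pics; ls; python3 - <<'E'
from cell import bot
import cv2,numpy as np
for c in("side","top"):
    im=bot.camera(c); cv2.imwrite(f"pics/{c}0.png",im[:,:,::-1])
    k=bot.calibration(c); print(c,np.round(k["mtx"],1).tolist(),k["k1"],np.round(k["extrinsics"],4).tolist())
    for t in["axle","axle_tip","wheel","chock","stand","nail_tin","tape_measure","sanding_block"]:
        print(t,[(np.round(d["bbox"],0).tolist(),round(d["confidence"],2)) for d in bot.search_frame(c,t)][:2])
print(bot.read_clock(),bot.read_tool_rot())
E
```

```text
pics
side [[481.6, 0.0, 310.8], [0.0, 481.6, 239.0], [0.0, 0.0, 1.0]] -0.04966166439447051 [[-0.508, 0.8613, -0.007, 0.3905], [0.6541, 0.3805, -0.6537, -0.3414], [-0.5604, -0.3367, -0.7567, 1.3656], [0.0, 0.0, 0.0, 1.0]]
axle [([379.0, 197.0, 80.0, 57.0], 0.63)]
axle_tip [([378.0, 198.0, 79.0, 55.0], 0.75)]
wheel [([372.0, 257.0, 32.0, 41.0], 0.75), ([287.0, 144.0, 57.0, 64.0], 0.68)]
chock [([360.0, 261.0, 54.0, 57.0], 0.91)]
stand [([287.0, 147.0, 56.0, 59.0], 0.66)]
nail_tin [([196.0, 195.0, 32.0, 39.0], 0.56)]
tape_measure [([279.0, 305.0, 43.0, 32.0], 0.74)]
sanding_block [([422.0, 271.0, 56.0, 46.0], 0.9)]
top [[520.5, 0.0, 320.2], [0.0, 520.5, 240.8], [0.0, 0.0, 1.0]] -0.07242402923872208 [[0.0346, -0.9994, 0.0047, -0.1014], [-0.9789, -0.0348, -0.2014, 0.622], [0.2014, 0.0023, -0.9795, 1.1395], [0.0, 0.0, 0.0, 1.0]]
axle [([206.0, 301.0, 90.0, 32.0], 0.68)]
axle_tip [([204.0, 303.0, 91.0, 33.0], 0.91)]
wheel [([235.0, 224.0, 26.0, 32.0], 0.85)]
chock [([229.0, 220.0, 39.0, 42.0], 0.7), ([174.0, 240.0, 50.0, 41.0], 0.68)]
stand [([334.0, 302.0, 57.0, 43.0], 0.9)]
nail_tin [([412.0, 222.0, 29.0, 36.0], 0.65)]
tape_measure [([280.0, 158.0, 36.0, 35.0], 0.87)]
sanding_block [([174.0, 244.0, 50.0, 37.0], 0.93)]
0.9 [ 3.33146776e-06  9.78569692e-01  2.05915900e-01 -5.63030574e-06]
```

```bash
python3 - <<'E'
import cv2,numpy as np
s=cv2.imread("pics/side0.png");t=cv2.imread("pics/top0.png")
a=cv2.resize(t[215:350,190:400],None,fx=3.8,fy=3.8,interpolation=2)
cv2.imwrite("pics/tc.png",a)
b=cv2.resize(s[130:330,270:490],None,fx=3,fy=3,interpolation=2)
cv2.imwrite("pics/sc.png",b);print(a.shape,b.shape)
E
```

```text
(513, 798, 3) (600, 660, 3)
```

View pics/tc.png

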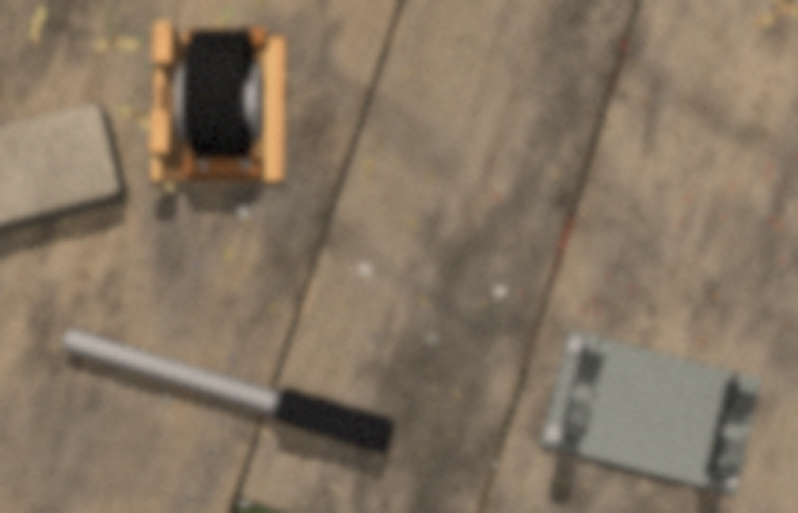

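View pics/sc.png

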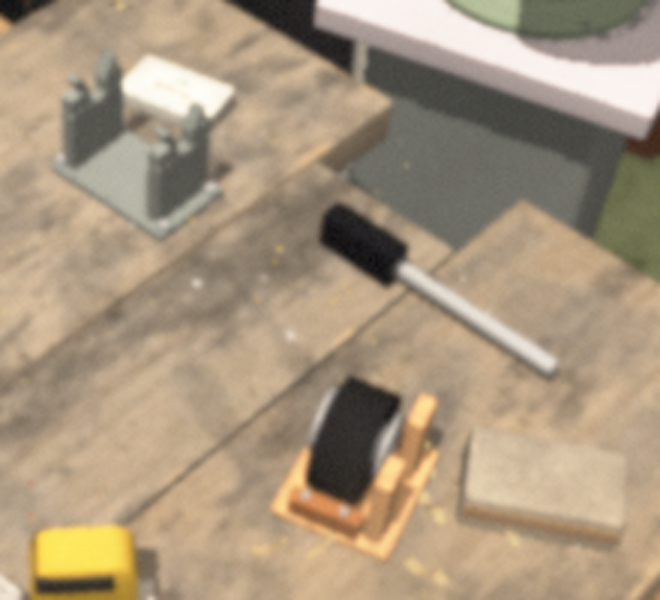

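The top view has the axle at lower left, with its tip at about crop (68,341) and the rod pointing to world +y. The chock is at upper left with its posts on the +y side. The stand is at lower right, turned about the same way as the axle. The side view agrees: tip at (552,366), and the bore faces are out of sight. I'll enlarge the chock and stand.

```bash
python3 - <<'E'
import cv2,numpy as np
s=cv2.imread("pics/side0.png");t=cv2.imread("pics/top0.png")
f=lambda im,u,v:cv2.resize(im[v:v+50,u:u+66],(396,300),interpolation=cv2.INTER_CUBIC)
f2=lambda im,u,v:cv2.resize(im[v:v+66,u:u+88],(396,297),interpolation=cv2.INTER_CUBIC)
m=np.vstack([np.hstack([f(t,215,215),f(t,330,300)]),np.hstack([f2(s,345,253),f2(s,272,144)])])
cv2.imwrite("pics/m.png",m)
E
```

```text
(no output)
```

View pics/m.png

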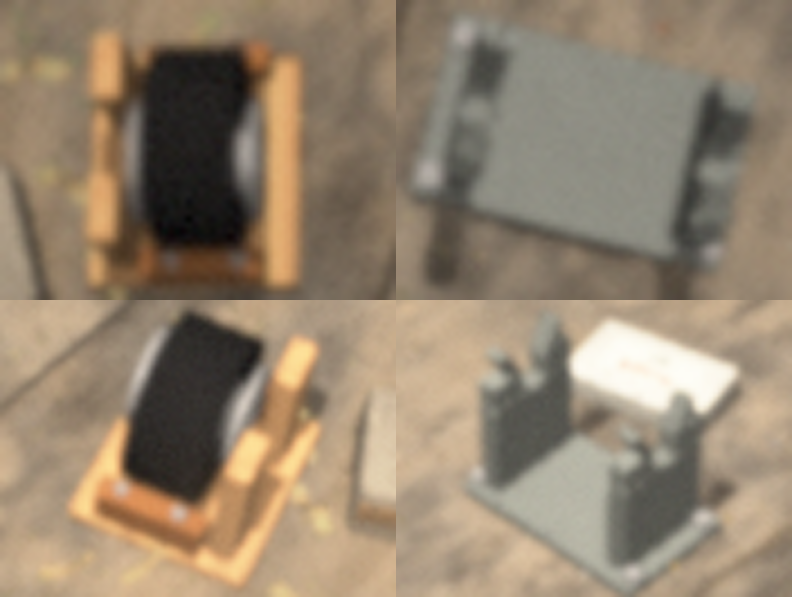

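The mosaic shows the chock board corners, with the washers as grey crescents standing out from both tyre sides. The stand's four ears and its plate corners are also visible. I'll fit poses to these points in both views, and take the bore direction from the washers by comparing masks.

```bash
cat > h.py <<'E'
import numpy as np,cv2
from cell import bot
from scipy.optimize import least_squares,minimize
C={c:bot.calibration(c) for c in("side","top")}
def proj(c,P):
    k=C[c];E=np.array(k["extrinsics"]);q=np.atleast_2d(P)@E[:3,:3].T+E[:3,3]
    s=q[:,:2]/q[:,2:];s=s*(1+k["k1"]*(s**2).sum(1,keepdims=True));M=np.array(k["mtx"])
    return s*[M[0,0],M[1,1]]+[M[0,2],M[1,2]]
def T(p,P): # p=x,y,z,yaw
    c,s=np.cos(p[3]),np.sin(p[3]);P=np.atleast_2d(P)
    return np.c_[c*P[:,0]-s*P[:,1],s*P[:,0]+c*P[:,1],P[:,2]]+p[:3]
E
cat > fit.py <<'E'
from h import *
mm=1e-3
t=lambda o,sc,u,v:np.array([o[0]+(u+.5)/sc-.5,o[1]+(v+.5)/sc-.5])
def fit(obs,p0):
    f=lambda p:np.concatenate([(proj(c,T(p,np.array(P)*mm))[0]-uv) for c,P,uv in obs])
    r=least_squares(f,p0,loss="soft_l1",x_scale=[.01,.01,.01,.05]);print(np.round(r.x,4),"res",np.round(r.fun,1).tolist());return r.x
tc=lambda u,v:t((190,215),3.8,u,v); sc=lambda u,v:t((270,130),3,u,v)
m1=lambda u,v:t((215,215),6,u,v); m2=lambda u,v:t((330,300),6,u-396,v)
m3=lambda u,v:t((345,253),4.5,u,v-300); m4=lambda u,v:t((272,144),4.5,u-396,v-300)
ax=fit([("top",(0,175,0),tc(66,340)),("top",(0,35,0),tc(279,404)),("side",(0,175,0),sc(553,366)),("side",(0,35,0),sc(403,268)),
 ("top",(11,-35,18),tc(394,420)),("side",(-11,-35,18),sc(340,206))],[.4,0,.018,-.28])
ch=fit([("top",(48,-42,8),m1(300,57)),("top",(-48,-42,4),m1(300,286)),("top",(-48,42,4),m1(88,286)),
 ("side",(48,-42,4),m3(70,515)),("side",(48,42,4),m3(237,585)),("side",(-48,42,8),m3(322,420))],[.55,.1,0,0])
obs=[("side",(x,y,98),m4(*uv)) for x,y,uv in[(-24.5,46,(679,396)),(24.5,46,(631,432)),(-24.5,-46,(546,322)),(24.5,-46,(497,356))]]
R={"ax":ax,"ch":ch}
# stand: plate corners with free half sizes
pl=[("side",1,-1,m4(467,485)),("side",1,1,m4(628,590)),("side",-1,1,m4(718,520)),("top",1,1,m2(455,15)),("top",-1,1,m2(410,195)),("top",1,-1,m2(755,90)),("top",-1,-1,m2(718,268))]
def g(p):
    r=[proj(c,T(p[:4],np.array(P)*mm))[0]-uv for c,P,uv in obs]
    r+=[proj(c,T(p[:4],[a*p[4],b*p[5],.003]))[0]-uv for c,a,b,uv in pl]
    return np.concatenate(r)
r=least_squares(g,[.4,-.15,0,-.25,.035,.055],loss="soft_l1",x_scale=.01);print(np.round(r.x,4),np.round(r.fun,1).tolist());R["st"]=r.x[:4]
np.savez("fit.npz",**R)
# wheel + washers masks
S=4;a=np.linspace(0,2*np.pi,48,endpoint=False)
cyl=lambda cx,cz,rr,y0,y1:np.array([[cx+rr*np.cos(q),y,cz+rr*np.sin(q)] for q in a for y in(y0,y1)])*mm
box=lambda x0,x1,y0,y1,z0,z1:np.array([[x,y,z] for x in(x0,x1) for y in(y0,y1) for z in(z0,z1)])*mm
O={"top":(215,215,66,50),"side":(345,253,88,66)};I={}
for c,(u,v,w,h) in O.items():
    im=cv2.imread(f"pics/{c}0.png")[v:v+h,u:u+w].astype(float)
    im=cv2.resize(im,None,fx=S,fy=S,interpolation=2);mx,mn=im.max(2),im.min(2)
    I[c]=((mx<70).astype(float),((mx-mn<0.16*mx)&(mx>85)).astype(float))
def hull(c,p,P):
    u,v,w,h=O[c];q=(proj(c,T(p,P))-[u,v]+.5)*S-.5;m=np.zeros((h*S,w*S),np.uint8)
    cv2.fillConvexPoly(m,cv2.convexHull(np.round(q*16).astype(np.int32)),1,shift=4);return m>0
def masks(c,x):
    p=ch+np.r_[x[:3],0];z=48;e=x[3]*1e3;f=x[4]*1e3
    ty=hull(c,p,cyl(0,z,40,-18,18));wa=hull(c,p,cyl(e,z+f,24,18,25))|hull(c,p,cyl(e,z+f,24,-25,-18))
    po=np.zeros_like(ty)
    if c=="side":
        for s in(1,-1): po|=hull(c,ch,box(*sorted((s*15,s*31)),27,39,8,70))
    return ty&~po,wa&~ty&~po
def cost(x):
    s=0
    for c in O:
        ty,wa=masks(c,x);roi=cv2.dilate((ty|wa).astype(np.uint8),np.ones((9,9)))>0
        for m,o in((ty,I[c][0]>0),(wa,I[c][1]>0)):
            o=o&roi;s+=1-(m&o).sum()/(m|o).sum()
    return s
best=[]
for k in range(16):
    ph=k*np.pi/8
    f=lambda d:cost(np.r_[d[:3]*.003,.006*np.cos(ph),.006*np.sin(ph)])
    b=minimize(f,[0,0,0],method="Nelder-Mead",options=dict(initial_simplex=[[0,0,0],[1,0,0],[0,1,0],[0,0,1]],maxfev=90))
    best.append(b.fun);print(round(ph*57.3),round(b.fun,3),np.round(b.x*3,1))
f=lambda d:cost(np.r_[d[:3]*.003,0,0]);b=minimize(f,[0,0,0],method="Nelder-Mead",options=dict(initial_simplex=[[0,0,0],[1,0,0],[0,1,0],[0,0,1]],maxfev=90));print("concentric",b.fun,b.x*3)
k=np.argmin(best);x=np.r_[0,0,0,.006*np.cos(k*np.pi/8),.006*np.sin(k*np.pi/8)]
# overlay
tiles=[]
def tile(c,o,n,lines,mk=False):
    w,h=(66,50) if c=="top" else (88,66);z=396/w
    im=cv2.resize(cv2.imread(f"pics/{c}0.png")[o[1]:o[1]+h,o[0]:o[0]+w],(396,297),interpolation=2)
    for p,B in lines:
        q=((proj(c,T(p,B))-o+.5)*z-.5).astype(int)
        for i in range(8):
            for j in(1,2,4):
                if not i&j: cv2.line(im,tuple(map(int,q[i])),tuple(map(int,q[i|j])),(0,255,0),1)
    if mk:
        for m,col in zip(masks(c,x),((255,255,0),(0,0,255))):
            cs,_=cv2.findContours(m.astype(np.uint8),0,2)
            for q in cs: cv2.polylines(im,[(q*z/S).astype(np.int32)],True,col,1)
    return im
chl=[(ch,box(-48,48,-42,42,0,8)),(ch,box(15,48,27,39,8,70)),(ch,box(-48,-15,27,39,8,70))]
stl=[(R["st"],box(-30,30,40,52,0,98)),(R["st"],box(-30,30,-52,-40,0,98)),(R["st"],box(-8.5,8.5,-52,52,65,81))]
m=np.vstack([np.hstack([tile("top",(215,215),0,chl,1),tile("top",(330,300),0,stl)]),np.hstack([tile("side",(345,253),0,chl,1),tile("side",(272,144),0,stl)])])
cv2.imwrite("pics/ov.png",m)
E
python3 fit.py
```

```text
[ 0.4298  0.0136  0.013  -0.2511] res [-0.4, 0.2, 0.0, 0.4, 0.2, 1.0, -1.5, 0.2, -0.6, -0.1, -0.5, -2.3]
[ 0.6259  0.0979 -0.0024  0.0425] res [-0.1, -0.6, -0.5, 0.3, 0.1, 0.5, -0.9, -0.9, 1.1, 0.3, -0.5, 0.5]
[ 0.4426 -0.1825 -0.0026 -0.2004  0.0357  0.061 ] [1.9, -2.3, -1.5, 0.4, 1.7, -2.6, -1.6, -0.3, -1.1, 0.8, 0.4, 0.9, -0.3, 0.8, -0.2, 0.5, 0.4, 0.1, -0.2, -0.0, -0.4, 0.0]
0 2.058 [-1.8 -3.4  3.9]
23 2.044 [-2.7 -4.3  6.1]
45 2.013 [-0.8 -4.1  5.3]
68 1.995 [-0.1 -3.9  4.2]
90 1.997 [-0.1 -3.9  4.2]
113 2.02 [ 1.6 -3.7  3.5]
135 2.042 [ 2.3 -3.7  3.5]
158 2.015 [ 0.1 -6.6  1.6]
180 2.015 [-0.5 -7.1  0.3]
203 2.02 [ 0.3 -7.1  0.4]
225 2.07 [ 0.2 -5.6  3.8]
248 2.07 [-0.4 -3.2  3.2]
270 2.073 [-0.  -2.7  4.8]
293 2.072 [-0.4 -2.8  4.9]
315 2.068 [-0.  -3.1  2.9]
338 2.058 [-0.3 -3.1  2.8]
concentric 2.033037868983828 [-0.56225347 -3.3036019   4.19978928]
```

View pics/ov.png

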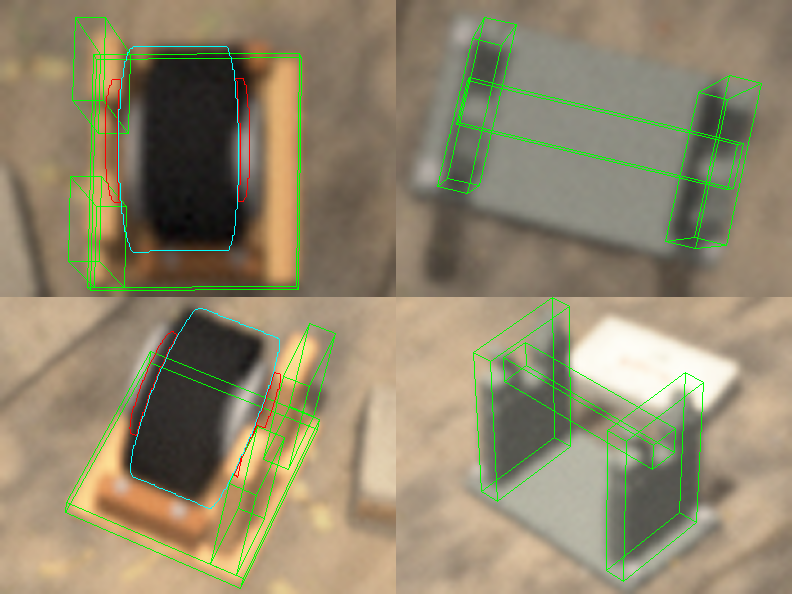

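The overlay fits the board corners, but posts, wheel and ears all sit lower or further in than predicted. I'll average frames, sharpen them and look closer before trusting this fit.

```bash
python3 - <<'E'
from h import *
A={}
for c in C:
    A[c]=np.mean([bot.camera(c).astype(np.float32) for _ in range(8)],0)[:,:,::-1]
np.savez("avg.npz",**A)
def t(c,u,v,w,h):
    im=cv2.resize(A[c][v:v+h,u:u+w],(400,300),interpolation=cv2.INTER_LANCZOS4)
    b=cv2.GaussianBlur(im,(0,0),400/w*1.2);return np.clip(im+1.5*(im-b),0,255)
cv2.imwrite("pics/m2.png",np.vstack([np.hstack([t("top",220,214,60,45),t("top",330,300,64,48)]),np.hstack([t("side",350,252,80,60),t("side",280,144,80,60)])]))
for c in C:
  for th in["wheel","chock","stand","axle"]:
    print(c,th,[(np.round(d["bbox"],1).tolist(),round(d["confidence"],2)) for d in bot.search_frame(c,th)][:1])
print(bot.read_clock(),[(-np.array(C[c]["extrinsics"])[:3,:3].T@np.array(C[c]["extrinsics"])[:3,3]).round(3) for c in C])
E
```

```text
side wheel [([371.9, 256.9, 32.3, 42.2], 0.84)]
side chock [([361.1, 260.7, 54.1, 57.3], 0.91)]
side stand [([286.6, 144.7, 54.3, 64.3], 0.78)]
side axle [([380.8, 195.2, 76.9, 60.5], 0.63)]
top wheel [([235.1, 220.5, 25.8, 36.5], 0.95)]
top chock [([229.7, 223.2, 34.6, 41.8], 0.85)]
top stand [([333.6, 304.0, 56.5, 41.6], 0.64)]
top axle [([205.4, 302.2, 90.5, 34.2], 0.61)]
2.1 [array([1.187, 0.253, 0.813]), array([ 0.383, -0.082,  1.242])][ WARN:0@7.952] global loadsave.cpp:1063 imwrite_ Unsupported depth image for selected encoder is fallbacked to CV_8U.
```

View pics/m2.png

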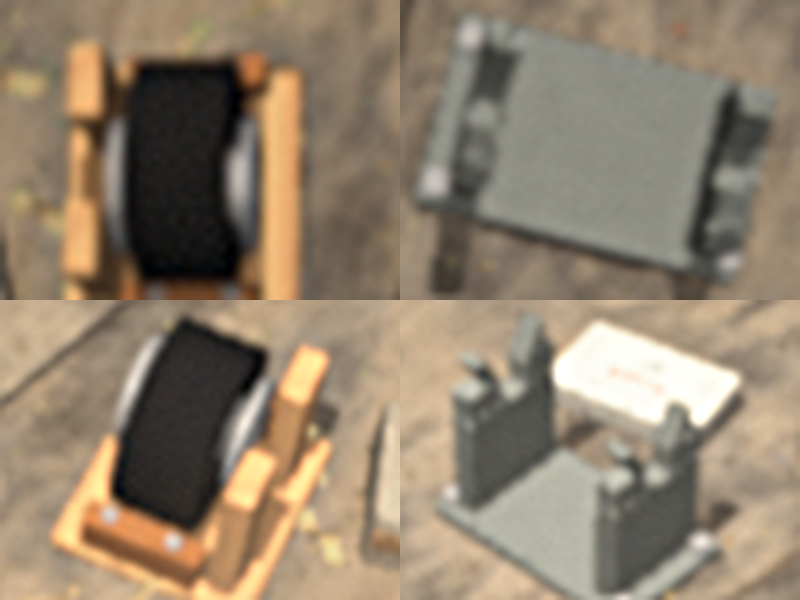

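```bash
python3 - <<'E'
from h import *
def tri(a,b):
    r=least_squares(lambda p:np.r_[proj("top",p)[0]-a,proj("side",p)[0]-b],[.5,0,.03],x_scale=.01);return np.round(r.x,4),np.round(r.fun,1)
t1=lambda u,v:np.array([220+(u+.5)/6.667-.5,214+(v+.5)/6.667-.5]);s1=lambda u,v:np.array([350+u/5-.4,252+(v-300)/5-.4])
t2=lambda u,v:np.array([330+(u-400)/6.25-.4,300+v/6.25-.4]);s2=lambda u,v:np.array([280+(u-400)/5-.4,144+(v-300)/5-.4])
for n,a,b in[("post-x",t1(83,232),s1(308,357)),("post+x",t1(85,75),s1(253,462)),("screw1",t1(155,292),s1(174,541)),("screw2",t1(231,292),s1(110,514)),
 ("plate screw ++",t2(470,37),s2(630,605)),("plate screw -+",t2(434,180),s2(706,541)),("plate screw --",t2(730,262),s2(580,450)),
 ("tyre top -y edge",t1(238,70),s1(185,322)),("tyre top+y",t1(135,70),s1(266,352))]: print(n,*tri(a,b))
f=np.load("fit.npz")
for c,o,z in(("top",(220,214),6.667),("side",(350,252),5)):
    print(c,np.round((proj(c,T(f["ch"]*[1,1,0,1],np.array([[27,27,70],[-27,27,70],[27,39,70],[-27,39,70],[48,-42,8],[48,42,8],[-48,42,8],[-48,-42,8]])*1e-3))-o)*z))
E
```

```text
post-x [0.5971 0.1233 0.076 ] [-1.1  0.3 -0.9 -0.1]
post+x [0.6528 0.1256 0.0751] [-0.6  0.2 -0.5 -0. ]
screw1 [ 0.606   0.1008 -0.0594] [ 5.9 -1.8  5.2  0.4]
screw2 [ 0.6074  0.0714 -0.0589] [ 6.  -2.   5.4  0.5]
plate screw ++ [ 0.4815 -0.1315  0.0074] [-0.9  0.4 -0.9 -0.1]
plate screw -+ [ 0.4276 -0.1197  0.01  ] [-0.7  0.3 -0.8 -0.1]
plate screw -- [ 0.3963 -0.2225  0.0008] [-4.9  2.2 -5.7 -0.7]
tyre top -y edge [0.6419 0.0781 0.1186] [-5.8  1.9 -5.  -0.4]
tyre top+y [0.641  0.1111 0.1205] [-5.3  1.6 -4.5 -0.3]
top [[ 79.  80.]
 [ 75. 233.]
 [ 44.  80.]
 [ 40. 233.]
 [296.  61.]
 [ 67.  63.]
 [ 60. 322.]
 [292. 321.]]
side [[249. 166.]
 [300.  66.]
 [279. 178.]
 [329.  77.]
 [ 47. 229.]
 [244. 312.]
 [329. 135.]
 [141.  61.]]
```

The sharpened view puts the posts' and wheel's origin about 6 mm further to −y than the board's middle, near (0.625, 0.0915). Both cameras also carry about 1 px of bias. I'll pick up the axle now and use it, held at known poses, to calibrate the views.

```bash
cat >> h.py <<'E'
from scipy.spatial.transform import Rotation as Ro
def quat(yaw,s=1,tilt=0.):  # tool down, tool y along s*(axle x); axle yaw
    Y=s*np.array([np.cos(yaw),np.sin(yaw),0]);Z=np.array([0,0,-1.]);q=Ro.from_matrix(np.c_[np.cross(Y,Z),Y,Z])
    q=Ro.from_rotvec(tilt*np.array([np.cos(yaw),np.sin(yaw),0]))*q
    x,y,z,w=q.as_quat();return [w,x,y,z]
E
python3 - <<'E'
from h import *
tc=lambda u,v:np.array([190+(u+.5)/3.8-.5,215+(v+.5)/3.8-.5]); sc=lambda u,v:np.array([270+(u+.5)/3-.5,130+(v+.5)/3-.5])
ob=[("top",(0,175,0),tc(66,340)),("top",(0,35,0),tc(279,404)),("side",(0,175,0),sc(553,366)),("side",(0,35,0),sc(403,268))]
f=lambda p:np.concatenate([proj(c,T([p[0],p[1],.018,p[2]],np.array(P)*1e-3))[0]-uv for c,P,uv in ob])
r=least_squares(f,[.43,.01,-.25]);print(r.x.round(4),r.fun.round(1))
x,y,yaw=r.x
g=T([x,y,.018,yaw],[0,.012,0])[0]
for s in(1,-1): print(s,bot.solve_ik([g[0],g[1],.1],quat(yaw,s)))
s=1 if abs((bot.solve_ik([g[0],g[1],.1],quat(yaw,1)) or [9]*6)[5])<abs((bot.solve_ik([g[0],g[1],.1],quat(yaw,-1)) or [9]*6)[5]) else -1
bot.move_pose([g[0],g[1],.09],quat(yaw,s))
bot.move_linear([g[0],g[1],.004],speed=.1,until_force=15)
print(bot.read_position())
bot.set_gripper(0.0,grasp_force=110)
print(s,bot.read_gripper_width(),bot.read_finger_force(),bot.read_ft_force(),bot.read_clock())
p=bot.read_position();bot.move_linear([p[0],p[1],.14],speed=.15)
print(bot.read_ft_force(),bot.read_moment(),bot.read_gripper_width(),bot.read_clock())
np.savez("g.npz",s=s,yaw=yaw,p=p)
E
```

```text
[ 0.4301  0.0139 -0.2583] [-0.8 -0.6 -0.3  0.1  0.5 -0.  -1.2 -1.1]
1 [-0.11171349  0.2631902  -0.66702871  0.64057741  0.          1.7173453 ]
-1 [-0.11171349  0.2631902  -0.66702871  0.64057741  0.         -1.42424735]Traceback (most recent call last):
  File "<stdin>", line 9, in <module>
ValueError: The truth value of an array with more than one element is ambiguous. Use a.any() or a.all()
```

```bash
python3 - <<'E'
from h import *
x,y,yaw=.4301,.0139,-.2583;s=1
g=T([x,y,.018,yaw],[0,.012,0])[0]
bot.move_pose([g[0],g[1],.09],quat(yaw,s))
print("hit",bot.move_linear([g[0],g[1],.004],speed=.1,until_force=15),bot.read_position())
bot.set_gripper(0.0,grasp_force=110)
print(bot.read_gripper_width(),bot.read_finger_force(),bot.read_ft_force(),bot.read_clock())
p=bot.read_position();bot.move_linear([p[0],p[1],.14],speed=.15)
print(bot.read_ft_force(),bot.read_moment(),bot.read_gripper_width(),bot.read_clock())
# to in front of the chock
cy=.0425;o=T([.625,.0915,0,cy],[0,-.230+.012,0])[0]
bot.move_pose([o[0],o[1],.14],quat(cy,s)); bot.move_linear([o[0],o[1],.034],speed=.12)
print(bot.read_position(),bot.read_clock())
A={}
for c in C: A[c]=np.mean([bot.camera(c).astype(np.float32) for _ in range(4)],0)[:,:,::-1]
np.savez("avg2.npz",**A)
def t(c,u,v,w,h,W,H):
    im=cv2.resize(A[c][v:v+h,u:u+w],(W,H),interpolation=cv2.INTER_LANCZOS4)
    b=cv2.GaussianBlur(im,(0,0),W/w*1.2);return np.clip(im+1.5*(im-b),0,255)
cv2.imwrite("pics/m3.png",np.vstack([t("top",222,210,133,50,798,300),t("side",318,222,106,40,795,300)[:, :798] if 0 else cv2.copyMakeBorder(t("side",310,216,112,84,400,300),0,0,0,398,0)]).astype(np.uint8))
E
```

```text
hit False [0.43355877 0.0253974  0.00434051]
0.23741124471823938 107.71448493003845 [-0.78193763 -0.5699058   5.87661208] 5.825
[ 0.03890462 -0.80744642 -1.66070982] [-0.02421831 -0.02344672  0.03969763] 0.24139079970257188 6.8833
[ 0.63499374 -0.12642367  0.03493448] 8.9083
```

View pics/m3.png

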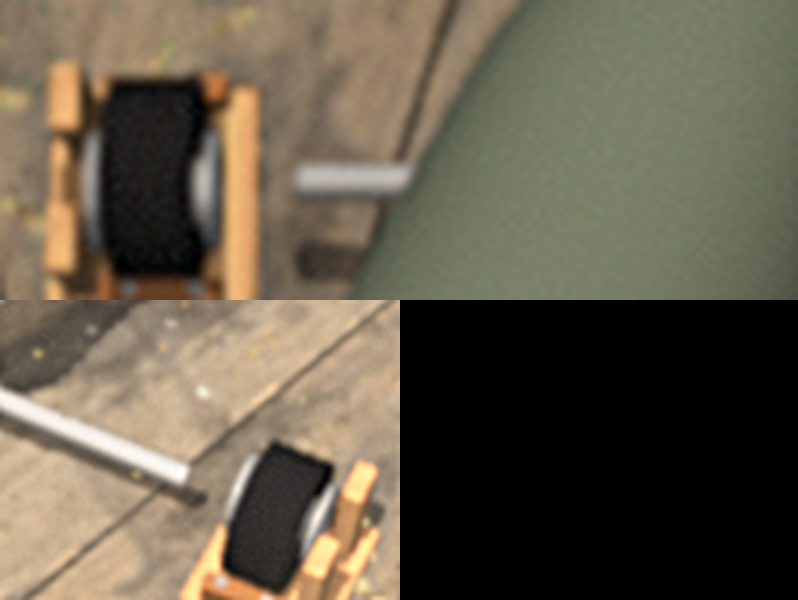

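Rod tip is at tile (296,179) in the top view and (183,472) in the side view, just short of the wheel and roughly in line with it; the tyre is crowned. I'll use the tip to remove camera bias, then fit the bushing silhouette (r = 24, ±25 mm) to get the bore axis.

```bash
cat > wash.py <<'E'
from h import *
A=np.load("avg2.npz");cy=.0425;tcp=np.array([0.63499374,-0.12642367,0.03493448])
tipP=T(np.r_[tcp,cy],[0,.163,.014])[0]
tip={"top":np.array([222+296.5/6-.5,210+179.5/6-.5]),"side":np.array([310+183.5/3.571-.5,216+172.5/3.571-.5])}
bias={c:tip[c]-proj(c,tipP)[0] for c in C};print("tip",tipP.round(4),{c:b.round(2) for c,b in bias.items()})
for c,uv in(("top",(222+405.5/6-.5,210+176.5/6-.5)),("side",(310-.36,216+98.5/3.571-.5))):
    L=proj(c,T(np.r_[tcp,cy],[[0,y,.014] for y in np.linspace(0,.163,200)]))+bias[c];j=np.argmin(np.abs(L[:,0]-uv[0]));print(c,"rod line dv",round(uv[1]-L[j,1],2))
S=6;O={"top":(228,216,40,44),"side":(366,250,48,54)};G={}
for c,(u,v,w,h) in O.items():
    im=cv2.resize(A[c][v:v+h,u:u+w],None,fx=S,fy=S,interpolation=cv2.INTER_CUBIC);mx,mn=im.max(2),im.min(2)
    dark=mx<75;g=(mx-mn<.2*mx)&~dark&(mx>90)
    # keep grey blobs touching tyre
    n,l=cv2.connectedComponents(g.astype(np.uint8));near=cv2.dilate(dark.astype(np.uint8),np.ones((9,9)))>0
    k=[i for i in range(1,n) if (l==i).sum()>150 and (near&(l==i)).sum()>60];g=np.isin(l,k)
    print(c,[( (l==i).sum(),np.round(np.array(cv2.boundingRect((l==i).astype(np.uint8)))/S+[u,v,0,0],1).tolist()) for i in k]);G[c]=(dark,g)
a=np.linspace(0,2*np.pi,60,endpoint=False)
def hull(c,x):
    P=np.array([[.024*np.cos(q),y,.024*np.sin(q)] for q in a for y in(-.025,.025)])
    u,v,w,h=O[c];q=(proj(c,T([x[0],x[1],x[2],cy],P))+bias[c]-[u,v]+.5)*S-.5;m=np.zeros((h*S,w*S),np.uint8)
    cv2.fillConvexPoly(m,cv2.convexHull(np.round(q*16).astype(np.int32)),1,shift=4);return m>0
def cost(x):
    s=0
    for c in O:
        d,g=G[c];m=hull(c,x);bg=m&~d&~g
        if c=="side": bg[:,int((391-O[c][0])*S):]=False
        s+=(g&~m).sum()+bg.sum()
    return s
best=None
for x0 in(.619,.625,.631):
  for z0 in(.043,.049,.055):
    b=minimize(cost,[x0,.0915,z0],method="Nelder-Mead",options=dict(initial_simplex=np.array([x0,.0915,z0])+.004*np.r_[np.zeros((1,3)),np.eye(3)],maxfev=300))
    print(b.x.round(4),b.fun)
    if best is None or b.fun<best.fun: best=b
x=best.x;np.save("bore.npy",x)
ti=[]
for c in O:
    u,v,w,h=O[c];im=cv2.resize(A[c][v:v+h,u:u+w],None,fx=S,fy=S,interpolation=cv2.INTER_CUBIC).clip(0,255).astype(np.uint8)
    for m,col in((hull(c,x),(0,0,255)),(G[c][1],(0,255,0)),(G[c][0],(255,255,0))):
        cs,_=cv2.findContours(m.astype(np.uint8),0,2);cv2.drawContours(im,cs,-1,col,1)
    ti.append(cv2.copyMakeBorder(im,0,330-im.shape[0],0,0,0))
cv2.imwrite("pics/w.png",np.hstack(ti))
E
python3 wash.py
```

```text
tip [0.6281 0.0364 0.0489] {'side': array([-1.11, -0.78]), 'top': array([0.22, 0.25])}
top rod line dv -0.38
side rod line dv -0.09
top [(np.int64(1774), [254.0, 232.2, 4.5, 15.7]), (np.int64(912), [236.2, 232.5, 2.3, 15.0])]
side [(np.int64(3045), [372.7, 258.2, 11.2, 20.5]), (np.int64(3639), [394.0, 266.3, 10.7, 22.0])]
[0.6192 0.092  0.0451] 2901.0
[0.6198 0.0922 0.0458] 2914.0
[0.6222 0.0928 0.0486] 3031.0
[0.6196 0.0924 0.0452] 2933.0
[0.6233 0.0934 0.0506] 3086.0
[0.623  0.0935 0.052 ] 3104.0
[0.621  0.0926 0.0485] 2995.0
[0.6199 0.0923 0.0461] 2918.0
[0.6197 0.0923 0.0459] 2912.0
```

View pics/w.png

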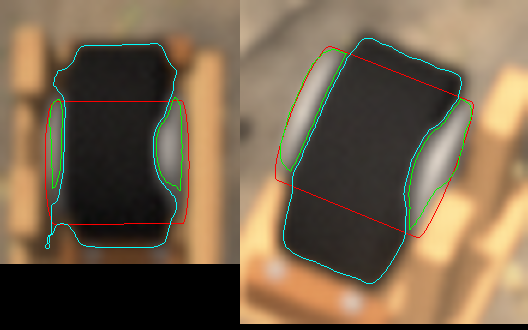

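The dark tyre is centred at about (0.6252, 0.048). The washers sit clearly to −x of it, with the fitted axis offset about (−5.6, −2) mm. That matches the 6 mm eccentricity, so I'll probe around 185–200° on the ring first.

```bash
cat > probe.py <<'E'
from h import *
cy=.0425;s=1;q=quat(cy,s);O0=[.6252,.092,0,cy]
def tcp(dx,yt,z): p=T(O0,[dx,yt-.163,0])[0];return [p[0],p[1],z-.014]
def loc(): p=bot.read_position();P=np.array(p)-O0[:3];c,k=np.cos(cy),np.sin(cy);return np.array([c*P[0]+k*P[1],-k*P[0]+c*P[1]+.163,p[2]+.014])
E
python3 - <<'E'
from probe import *
face=None;Z=.048
for r,angs in((6,[188,205,171,222,154,239,137]),(4.5,[190,160,220]),(7.5,[190,165,215])):
    for a in angs:
        dx=r*1e-3*np.cos(np.radians(a));z=Z+r*1e-3*np.sin(np.radians(a))
        bot.move_linear(tcp(dx,-.034 if face is None else face-.0025,z),speed=.06)
        end=-.012 if face is None else face+.006
        hit=bot.move_linear(tcp(dx,end,z),speed=.025,until_force=5)
        l=loc();f=bot.read_ft_force();print(r,a,hit,(l*1e3).round(1),f.round(1),round(bot.read_clock(),1))
        if hit and face is None: face=l[1]
        if not hit or (face is not None and l[1]>face+.0035): break
        if hit: face=min(face,l[1])
    else: continue
    break
E
```

```text
6 188 True [ -6.2 -22.9  46.8] [ 0.3 -2.3 -3.3] 10.4
6 205 True [ -5.7 -23.   44.9] [ 0.6 -2.1 -1.4] 10.9
6 171 True [ -6.3 -22.4  48.4] [ 1.9 -2.5 -0.2] 11.4
6 222 True [ -5.  -22.9  43.2] [ 1.2 -2.4 -0.8] 11.9
6 154 False [ -5.4 -16.5  50.6] [ 0.6  0.3 -0.5] 12.7
```

It's in at 154°. Now I'll advance the rod gently, easing off any side force.

```bash
python3 - <<'E'
from probe import *
l=loc();dx,yt,z=l;f0=bot.read_ft_force();n=0
while yt<.0755 and n<25:
    n+=1
    hit=bot.move_linear(tcp(dx,.076,z),speed=.04,until_force=6)
    l=loc();f=bot.read_ft_force();yt=l[1];print(hit,(l*1e3).round(1),(f-f0).round(1),round(bot.read_clock(),1))
    if hit:
        d=f-f0
        bot.move_linear(tcp(dx,yt-.0015,z),speed=.05)
        dx+=np.clip(d[0]*3e-4,-.0008,.0008);z+=np.clip(d[2]*3e-4,-.0008,.0008)
A={}
for c in C: A[c]=np.mean([bot.camera(c).astype(np.float32) for _ in range(3)],0)[:,:,::-1]
print(bot.read_clock())
t=lambda c,u,v,w,h:cv2.resize(A[c][v:v+h,u:u+w],(400,300),interpolation=cv2.INTER_CUBIC)
cv2.imwrite("pics/in.png",np.hstack([t("top",210,205,80,60),t("side",330,230,100,75)]).clip(0,255).astype(np.uint8))
E
```

```text
False [-5.5 75.9 50.5] [ 1.3 -0.8 -2. ] 15.2
15.5083
```

View pics/in.png

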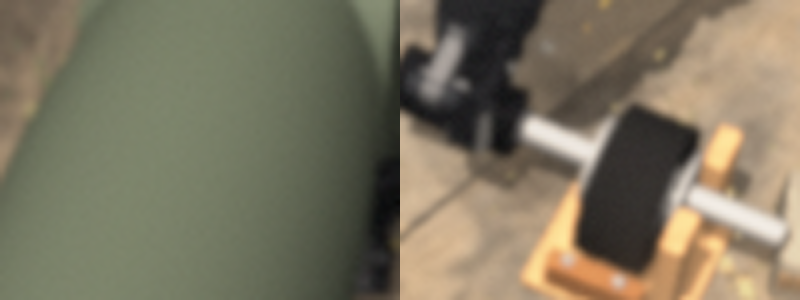

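The rod is through the wheel and shows behind the posts. Next I'll lift slowly, check for droop, and refit the stand with the measured camera bias.

```bash
cat > st.py <<'E'
from h import *
bias={'side':np.array([-1.11,-.78]),'top':np.array([.22,.25])}
t2=lambda u,v:np.array([330+(u-400+.5)/6.25-.5,300+(v+.5)/6.25-.5]);s2=lambda u,v:np.array([280+(u-400+.5)/5-.5,144+(v-300+.5)/5-.5])
def pts(p):
    x,y,yaw,hx,hy,e=p
    L=[("top",(hx,hy,4),t2(457,13)),("top",(-hx,hy,4),t2(416,206)),("top",(hx,-hy,4),t2(775,90)),("top",(-hx,-hy,4),t2(742,276)),
     ("side",(hx,-hy,4),s2(438,505)),("side",(-hx,hy,4),s2(719,545)),
     ("side",(30,52,4),s2(601,590)),("side",(-30,52,4),s2(695,537)),("side",(30,-40,4),s2(470,508)),("side",(-30,-40,4),s2(553,455)),
     ("side",(-e,46,98),s2(677,403)),("side",(e,46,98),s2(625,440)),("side",(-e,-46,98),s2(530,313)),("side",(e,-46,98),s2(478,354)),
     ("top",(0,46,65),t2(482,115)),("top",(0,-46,65),t2(735,183))]
    return np.array([proj(c,T([x,y,0,yaw],np.array(P)*1e-3))[0]+bias[c]-uv for c,P,uv in L])
r=least_squares(lambda p:pts(p).ravel(),[.44,-.18,-.2,36,60,24],loss="soft_l1",x_scale=[.01,.01,.1,5,5,5])
print(r.x.round(4));print(pts(r.x).round(1).tolist())
E
python3 st.py; python3 - <<'E'
from probe import *
f0=bot.read_ft_force()
l=loc();bot.move_linear(tcp(l[0],l[1],l[2]+.006),speed=.02);print(bot.read_ft_force()-f0)
bot.move_linear(tcp(l[0],l[1],.175),speed=.08)
print(bot.read_ft_force().round(2),bot.read_moment().round(3),bot.read_gripper_width(),bot.read_clock())
im=np.mean([bot.camera("side").astype(np.float32) for _ in range(3)],0)[:,:,::-1]
cv2.imwrite("pics/lift.png",cv2.resize(im[170:320,300:500],(800,600),interpolation=cv2.INTER_CUBIC).clip(0,255).astype(np.uint8))
L=proj("side",T(np.r_[bot.read_position(),cy],[[0,.023,.014],[0,.163,.014]]))+[-1.11,-.78];print("pred rod in crop",((L-[300,170])*4).round())
E
```

```text
[ 0.4426 -0.1801 -0.2051 36.2594 61.5296 18.1696]
[[-0.3, 0.7], [-0.9, -0.2], [-0.6, 0.7], [-2.0, 1.1], [-1.6, -0.7], [-0.4, -0.8], [2.1, 2.8], [-0.3, 0.3], [0.1, 1.4], [-0.0, -0.2], [-0.5, -1.5], [-0.7, -1.0], [-0.9, -0.5], [-1.1, -1.3], [-0.3, -0.6], [-0.8, -1.7]]
[ 0.3037123   0.21338459 -1.6241206 ]
[-0.57 -0.54 -4.57] [-0.298 -0.005 -0.02 ] 0.2403638838268351 17.5917
pred rod in crop [[253. 190.]
 [548. 299.]]
```

View pics/lift.png

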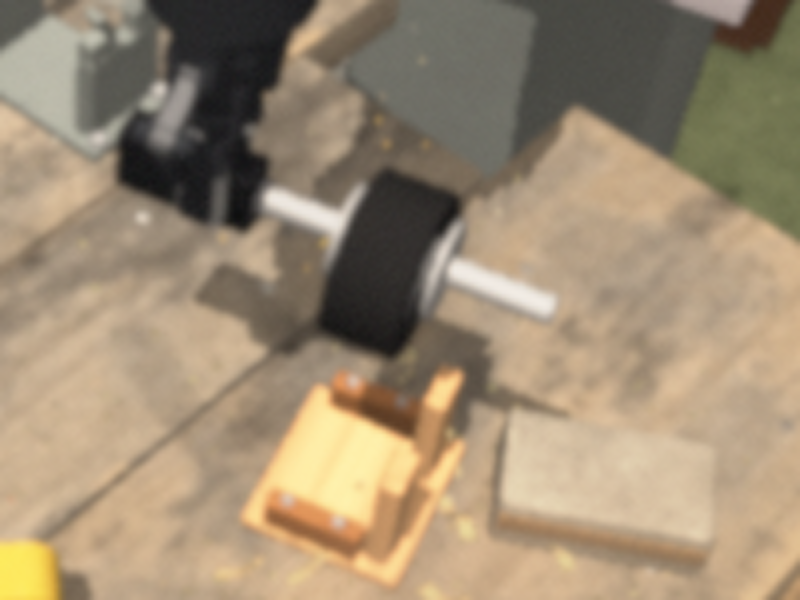

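The wheel hangs on the rod, with the tip at crop (551,303) against a predicted (548,299), so droop is negligible. I'll carry it over the stand and look before lowering.

```bash
cat > stand.py <<'E'
from h import *
S0=np.array([.4426,-.1801,0,-.205])
def pose(dx,dy,zr,dyaw=0): p=T(S0,[dx,dy-.087,0])[0];return [p[0],p[1],zr-.014],quat(S0[3]+dyaw,1)
E
python3 - <<'E'
from stand import *
p,q=pose(0,0,.175)
bot.move_linear(p,speed=.17,rotation=q)
p,q=pose(0,0,.107);bot.move_linear(p,speed=.08)
P=bot.read_position();print(P,bot.read_ft_force().round(2),bot.read_clock())
A={}
for c in C: A[c]=np.mean([bot.camera(c).astype(np.float32) for _ in range(4)],0)[:,:,::-1]
np.savez("avg3.npz",**A)
b={'side':np.array([-1.11,-.78]),'top':np.array([.22,.25])}
def t(c,u,v,w,h):
    im=cv2.resize(A[c][v:v+h,u:u+w],(400,400),interpolation=cv2.INTER_LANCZOS4)
    g=cv2.GaussianBlur(im,(0,0),400/w*1.2);im=np.clip(im+1.3*(im-g),0,255).astype(np.uint8)
    L=proj(c,T(np.r_[P,S0[3]],[[0,y,.014] for y in(.023,.163)]))+b[c];print(c,((L-[u,v]+.5)*400/w).round())
    return im
cv2.imwrite("pics/st.png",np.hstack([t("top",325,285,75,75),t("side",275,135,80,80)]))
E
```

```text
[ 0.42526645 -0.26556817  0.09343909] [-0.25 -0.14 -5.38] 20.8667
top [[365. 233.]
 [ 29. 151.]]
side [[ 95.  43.]
 [325. 174.]]
```

View pics/st.png

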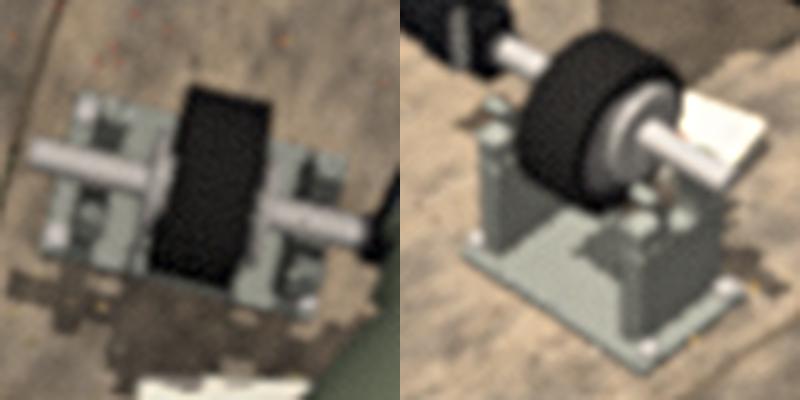

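The rod lies over both slots in the top view, maybe 3–5 mm toward +x, well inside the flares, and the wheel hangs between the uprights. I'll lower by feel and use the side force and moment to centre each end.

```bash
cat > low.py <<'E'
from stand import *
import sys
dx,dyaw=map(float,sys.argv[1:3]);c,k=np.cos(S0[3]),np.sin(S0[3])
f0=bot.read_ft_force();m0=bot.read_moment();z=bot.read_position()[2]+.014
for n in range(int(sys.argv[3])):
    p,q=pose(dx,0,.0705,dyaw);hit=bot.move_linear(p,speed=.025,rotation=q,until_force=4)
    z=bot.read_position()[2]+.014;d=bot.read_ft_force()-f0;m=bot.read_moment()-m0
    fx=c*d[0]+k*d[1];fy=-k*d[0]+c*d[1];mx=c*m[0]+k*m[1]
    print(hit,"z",round(z*1e3,1),"fx,fy,fz",round(fx,1),round(fy,1),round(d[2],1),"mx,mz",round(mx,3),round(m[2],3),round(bot.read_clock(),1))
    if not hit or z<.074: break
    p,q=pose(dx,0,z+.002,dyaw);bot.move_linear(p,speed=.04)
    # contact arm from Mz = -fx*y  (force fx at distance y along axle)
    arm=-m[2]/fx if abs(fx)>.7 else .087
    print("  arm",round(arm,3))
    st=np.sign(fx)*.0015
    if arm>.105: dyaw-=st/.092; dx+=st*.5   # far end moves
    elif arm<.065: dyaw+=st/.092; dx+=st*.5  # near end moves
    else: dx+=st
    p,q=pose(dx,0,z+.002,dyaw);bot.move_linear(p,speed=.04,rotation=q)
print("dx,dyaw",dx,dyaw)
E
python3 low.py 0 0 3
```

```text
True z 81.9 fx,fy,fz 3.8 -1.3 1.8 mx,mz 0.1 -0.437 22.2
  arm 0.114
True z 72.2 fx,fy,fz -1.9 -0.5 10.4 mx,mz 0.513 0.009 23.2
dx,dyaw 0.00075 -0.016304347826086956
```

```bash
cat > tilt.py <<'E'
from stand import *
c,k=np.cos(S0[3]),np.sin(S0[3]);dx,dyaw=.00075,-.0163
f0=np.array([-.25,-.14,-5.38])
P=np.array(bot.read_position());print(P,bot.read_ft_force().round(2),bot.read_moment().round(3),bot.read_gripper_width())
for t in np.arange(0,-.031,-.005):
    bot.move_linear([P[0],P[1],P[2]+.041*-t],speed=.02,rotation=quat(S0[3]+dyaw,1,t))
    d=bot.read_ft_force()-f0;m=bot.read_moment();print(round(t,3),"fx,fz",round(c*d[0]+k*d[1],1),round(d[2],1),"mx,mz",round(c*m[0]+k*m[1],3),round(m[2],3),round(bot.read_clock(),1))
    if d[2]>15: break
E
python3 tilt.py
```

```text
[ 0.42549433 -0.26541204  0.05820593] [-1.75  0.87  5.08] [0.241 0.096 0.029] 0.2404927629777191
0.0 fx,fz -0.3 7.2 mx,mz 0.051 0.031 23.4
-0.005 fx,fz 0.9 7.4 mx,mz 0.171 0.024 23.7
-0.01 fx,fz 0.1 7.9 mx,mz 0.196 0.054 23.9
-0.015 fx,fz -1.1 8.5 mx,mz 0.302 0.087 24.2
-0.02 fx,fz -0.6 10.3 mx,mz 0.437 0.102 24.4
-0.025 fx,fz -0.9 11.3 mx,mz 0.5 0.215 24.7
-0.03 fx,fz -1.2 12.5 mx,mz 0.605 0.174 24.9
```

Both slots carry load: the far-end share rises smoothly with tilt and side force stays near zero, so the rod is home. I'll level it, release, retreat and check.

```bash
python3 - <<'E'
from stand import *
yaw=S0[3]-.0163
P=np.array([0.42549433,-0.26541204,0.0583])
bot.move_linear(P,speed=.02,rotation=quat(yaw,1,-.004));print(bot.read_ft_force().round(2))
bot.set_gripper(0.45);bot.wait(.3)
print(bot.read_gripper_width(),bot.read_finger_force(),bot.read_ft_force().round(2),bot.read_clock())
bot.move_linear([P[0],P[1],.20],speed=.1);print(bot.read_ft_force().round(2))
bot.move_linear([P[0]-.03,P[1]-.16,.28],speed=.2)
bot.wait(.3)
A={c:np.mean([bot.camera(c).astype(np.float32) for _ in range(6)],0)[:,:,::-1] for c in C};np.savez("avg4.npz",**A)
for c in C:
  for th in["axle","wheel","stand"]:print(c,th,[(np.round(d["bbox"],1).tolist(),round(d["confidence"],2)) for d in bot.search_frame(c,th)][:1])
# bright-rod axis near the tip against the prediction for the seated pose
b={'side':np.array([-1.11,-.78]),'top':np.array([.22,.25])};Q=np.r_[T(S0,[.00075,-.087,0])[0][:2],.072,yaw]
for c in C:
    L=proj(c,T(Q,[[0,y,0] for y in(.031,.06,.125,.14,.155,.161)]))+b[c];g=A[c].mean(2)
    for u,v in L:
        o=np.arange(-8,9,.25);w=cv2.remap(g,np.full((1,o.size),u,np.float32),(v+o).astype(np.float32)[None],1)[0]
        e=np.clip(w-np.percentile(w,60),0,None)*(np.abs(o)<5);print(c,(round(u,1),round(v,1)),"dv",round((e*o).sum()/e.sum(),2),"peak",round(w.max()))
print(bot.read_clock())
E
```

```text
[ 0.78 -0.19  4.48]
0.4497530929322402 0.0 [-0.3  -0.45 -1.  ] 25.8167
[-0.29 -0.06  0.04]
side axle [([275.5, 139.3, 66.0, 49.6], 0.9)]
side wheel [([298.1, 157.3, 34.5, 33.2], 0.91)]
side stand [([288.8, 147.1, 50.6, 61.8], 0.59)]
top axle [([409.6, 221.4, 31.3, 35.1], 0.72)]
top wheel [([349.1, 301.8, 27.2, 35.8], 0.71)]
top stand [([331.7, 304.1, 56.7, 42.5], 0.58)]
side (np.float64(296.2), np.float64(156.5)) dv 0.33 peak 147
side (np.float64(305.0), np.float64(161.8)) dv -3.59 peak 133
side (np.float64(325.5), np.float64(174.4)) dv -0.76 peak 178
side (np.float64(330.4), np.float64(177.3)) dv 0.2 peak 216
side (np.float64(335.4), np.float64(180.4)) dv 0.25 peak 219
side (np.float64(337.4), np.float64(181.6)) dv -0.26 peak 213
top (np.float64(387.3), np.float64(327.5)) dv -0.94 peak 166
top (np.float64(374.6), np.float64(324.2)) dv -1.45 peak 158
top (np.float64(346.4), np.float64(316.8)) dv -0.98 peak 176
top (np.float64(339.9), np.float64(315.1)) dv -1.31 peak 178
top (np.float64(333.4), np.float64(313.4)) dv -1.27 peak 178
top (np.float64(330.8), np.float64(312.7)) dv -0.77 peak 151
29.6417
```

The released axle matches the seated pose at z = 72 mm: within 0.3 px at the tip in the side view, and a uniform 1 px offset from above. The arm is clear, so I'm handing in.

```bash
python3 -c "
from cell import bot
print(bot.close_job())"
```

```text
the job is handed in; nothing more can be done
None
```

The axle rests level in both slots of the stand with the wheel hanging between the uprights, released with the arm clear, and the job was handed in at about 30 s of the 72 s allowed.

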